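# Open the column case

### The arm

A 7-joint arm with a two-finger parallel gripper is mounted at the origin on a cart in front of the work surface, level with it; the furniture and walls round the work are solid. World frame = base frame: x ahead of the robot, y to its left, z up, the work surface at z = 0. Lengths are in m, angles in rad, forces in N, time in s.
With the tool pointing down it reaches from about 0.425 to 0.975 m from the base axis. Payload 16.7 kg.
Tool frame: the origin (TCP) lies at the very end of the fingers, on their centre line; the grasp point (between the pads) lies 19 mm behind it (grasp_offset is the distance from the TCP to the grasp point, in m); z points along the fingers, y is the line along which they close (so a half turn about z gives the same grasp; the last joint's range is limited). The gripper opens to 85 mm and grips with 20 to 120 N. Pads are 22 mm wide; open, the fingers measure 114 mm over their backs; the gripper's body (76 mm by 85 mm) begins 54 mm behind the grasp point. The pads swing forward as they close: fully open they stand 13 mm farther back than shut.
Start: joints at [1.177, 0.426, 0.074, 1.606, -0.034, 1.111, -0.067], TCP at [0.163, -0.655, 0.231] pointing down, gripper open.
Joint ranges: [-2.85, 2.85], [-0.5, 2.14], [-1.23, 1.37], [0.21, 2.46], [-1.02, 4.16], [0.16, 2.05], [-2.73, 2.73]. Speed limits (rad/s): [1.89, 1.89, 2.39, 2.39, 3.01, 3.01, 3.01].

### API

Orientations are given as a unit quaternion [w, x, y, z].
In Python, from bench import * gives the robot as it stands.
- The arm moves only by the tool jog_arm, never from a script. Its argument "targets" is text: rows parted by semicolons, each of 7 numbers parted by spaces: the gripper's target within -1 to 1 (fully open at 1, half-way at 0, shut at -1), then the shift along the tool's x, y, z in units of 30 mm (1.0 is 30 mm), then the turn, a rotation vector about the tool's x, y, z in units of 6 degrees (1.0 is 6 degrees). In form: claw x y z wx wy wz; .... A call has 1 to 20 rows; each row is the pose to reach, as a shift and turn from the pose commanded when the call began, along the tool's axes at that moment; what a row does not reach only later rows make up. A row lasts 1/10 s, in which the tool goes at most 50 mm and 8.59 degrees, less where a joint would pass 70% of its speed; a pose out of reach is approached as far as the arm can. A call with a gripper value outside its range is refused whole. The fingers move at their own pace and stop on an object; "squeeze" is the grip in N (left out, the last holds). Time passes only in rows, so rows that repeat a pose let the fingers close. It gives the time, the measured TCP pose, the force, the opening and the grip force at its end, in the units of the state.
- state(): the state, without advancing time (a new reading comes with each control period).
- read_camera(name): name is "scene" or "top"; returns (picture, depth): 480x640x3 uint8, red, green, blue; 480x640 float32, m along the optical axis (not along the pixel's ray), 0 where there is no reading.
- calibration(name): a dict with "intrinsics" (3x3 intrinsics, pixels), "view" (4x4, takes a point from world to camera coordinates). Camera axes: x right, y down, z forward; pixel columns grow to the right and rows downward; lengths in m; the calibration is good to about 2 mm. A picture is of the moment at which its call begins. calibration takes no time and is no camera call.
- job_done(): hands the job in; it is judged then, once.
Trained networks look in the newest picture that a camera, given by its name, has taken for a name from the list of things; names that differ only in an ending like _2 or _b are one class to them, and where a whole thing is asked for, a point or a joint stands for the part that bears it (a point fixed in the world has none). Each returns a list of dicts, best first, with "score" (0 to 1); they miss things now and then, are a little off and sometimes report something else, mostly with a low value. They report only what shows in the picture. A call takes as long as a camera call.
- recognise(target, camera): "position" ([x, y, z] in m, in world coordinates, good to about 4 mm: the middle of the surface that is visible of it).
The state is a dict: "time": time; "qpos": joint angles; "joint_velocities": joint speeds; "tau": joint torques, N m; "tcp_pos": TCP position; "tool_rot": TCP orientation; "contact_force": force on the tool from outside, world axes, zero at the start; "wrist_torque": the same for the moment, N m; "finger_gap": opening from 0.0 (shut) to 1.0 (fully open); "finger_force": force on a finger pad.
Only numpy, scipy, OpenCV 4.12 (cv2) and the standard library are available. Lean on these libraries where they do the work, as an engineer would, in place of code of your own. Each camera call takes 0.05 s, during which the arm holds its last target. There are 200 camera calls.

### The job

Two grey hinged cases with steel bar handles stand on the worktop. Open the longer one, which holds the chromatography columns: lift its lid and swing it right back until it rests on its stop, then let go. Leave the shorter case shut.

Things in the scene. Friction and masses are not known exactly. Their poses are not given: they have to be found in the camera images.
- long_case: Longer of two fixed grey plastic cases, the one to open: 80 mm deep (x), 200 long (y), base 50 high, 72 with lid shut. Origin: centre of underside; x points from the front (handle) to the back (hinge), z up; yaw 1.0 to 1.5 rad. Hinge line along y at x = +40, z = 50 mm. The shorter case is alike but 120 mm long. A clear-lidded tip box stands between them.
- long_lid_handle (a point): Middle of the 10 mm round steel bar handle on the long case's lid; moves with the lid. Bar parallel to the hinge, 74 mm free between its arms. Lid shut: at x = -64, z = 100 mm in the case's frame, 24 mm in front of the lid's front face and 28 mm above its top, so fingers fit on both sides from above and can pivot about it. Swings 115 mm from the hinge line.
- long_lid (a joint): Angle of the long case's lid (22 mm high, about 0.15 kg, free hinge, slight damping, no latch), rad: 0 shut, grows as it opens, 1.75 = resting on its stop, leaning back past upright. Let go below about 1.2 it falls shut; beyond about 1.3 it sinks back onto its stop by itself in about a second if nothing is in its way.
- short_lid (a joint): Angle of the short case's lid, rad: 0 shut, 1.75 on its stop. To be left shut. It has the same handle and stands on the other side of the tip box. Behind the left half of the worktop stands a tall analyser cabinet, its front at world x = 0.64 m from y = -0.13 to +0.44 m: keep arm and wrist clear of it.

How it is judged:
At the end, for the whole second after the job is handed in: The long case's lid leans back on its stop (1.75 rad; at least 1.6 rad) and is at rest, and the short case's lid is shut (under 0.15 rad) (value of joint long_lid above 1.6 rad and velocity of joint long_lid between -0.1 and 0.1 rad/s and value of joint short_lid below 0.15 rad); the robot touches nothing.
It fails at once if the short case's lid is lifted (past 0.3 rad) (value of joint short_lid above 0.3 rad).
It also fails if it takes over 37 s, if anything falls off the work surface, if the arm or the gripper's body presses on something with over 40 N, if the wrist force passes 120 N, or if a joint passes its speed limit or range.

## Working session

There is one attempt and no reset: what is moved stays moved. The work goes in short steps, Python scripts to look and compute and a tool call to move; the robot and the scene stay as the last step left them, time stands still between calls to the robot, and variables do not carry over. Pictures are saved under pics/ and viewed, at most 10 in all, crops included, and the job is handed in when it is done.

Besides the shell and the picture viewer there is one more tool, called after "Emit:" in YAML: its name, and indented under it one key for each argument. jog_arm: Moves the arm, as the interface text tells. Its arguments: {"type":"object","properties":{"targets":{"type":"string"},"squeeze":{"type":"number"}},"required":["targets"]}

```bash
mkdir -p pics; ls; python3 - <<'E'
from bench import *
import cv2
for c in("scene","top"):
    p,d=read_camera(c); cv2.imwrite(f"pics/{c}0.png",p[:,:,::-1])
    k=calibration(c); print(c,k["intrinsics"].tolist(),k["view"].tolist() if hasattr(k["view"],"tolist") else k["view"])
    for t in("long_case","long_lid_handle","long_lid","short_lid"):
        try: print(t,[(round(r["score"],2),[round(float(v),3) for v in r["position"]]) for r in recognise(t,c)])
        except Exception as e: print(t,e)
print(state())
E
```

```text
pics
scene [[472.66562687372027, 0.0, 310.132862182767], [0.0, 472.66562687372027, 236.74071413012064], [0.0, 0.0, 1.0]] [[-0.8744024069918159, -0.48492527430374804, 0.016367925597125455, 0.404489666500935], [-0.3769047383848084, 0.6576056138132371, -0.6523018280400523, 0.24149049545860238], [0.30555400313201164, -0.5765434372384703, -0.757782565217261, 0.8275934749091853], [0.0, 0.0, 0.0, 1.0]]
long_case [(0.81, [0.479, -0.208, 0.071])]
long_lid_handle [(0.56, [0.481, -0.219, 0.074])]
long_lid [(0.79, [0.479, -0.226, 0.073])]
short_lid [(0.85, [0.454, 0.249, 0.071])]
top [[573.148891625287, 0.0, 323.3164307899509], [0.0, 573.148891625287, 236.86750820969613], [0.0, 0.0, 1.0]] [[-0.0034832136604077218, -0.999978602049331, -0.005537388018004793, -0.023703291453896803], [-0.9857197862712745, 0.004365714939492006, -0.16833729083711632, 0.489793595627901], [0.16835786342166717, 0.0048719581826089245, -0.985713900605829, 1.2106771321983847], [0.0, 0.0, 0.0, 1.0]]
long_case [(0.98, [0.484, -0.225, 0.067])]
long_lid_handle [(0.77, [0.484, -0.228, 0.072])]
long_lid [(0.93, [0.484, -0.225, 0.067]), (0.41, [0.462, 0.239, 0.071])]
short_lid [(0.76, [0.465, 0.24, 0.072])]
{'time': 0.5, 'qpos': array([ 1.17749893,  0.42612456,  0.07390771,  1.60602056, -0.03411214,
        1.11082194, -0.06707752]), 'joint_velocities': array([ 0.00056424, -0.0033703 ,  0.00152821,  0.00119148, -0.00141445,
       -0.00074906, -0.00225324]), 'tau': array([-3.07341115e-04, -9.48851824e+01,  3.75460446e+00, -4.63599086e+01,
        1.89797231e-02,  3.26097113e-03,  8.34845468e-05]), 'tcp_pos': array([ 0.16290269, -0.6549898 ,  0.23127654]), 'tool_rot': array([-6.01974937e-05,  9.92582489e-01,  1.21573021e-01,  7.53660377e-06]), 'contact_force': array([ 0.55897821, -0.1302804 , -0.33000418]), 'wrist_torque': array([-0.02040554, -0.02399511, -0.02845324]), 'finger_force': 0.0, 'finger_gap': 0.9955979739296457}
```

View pics/top0.png

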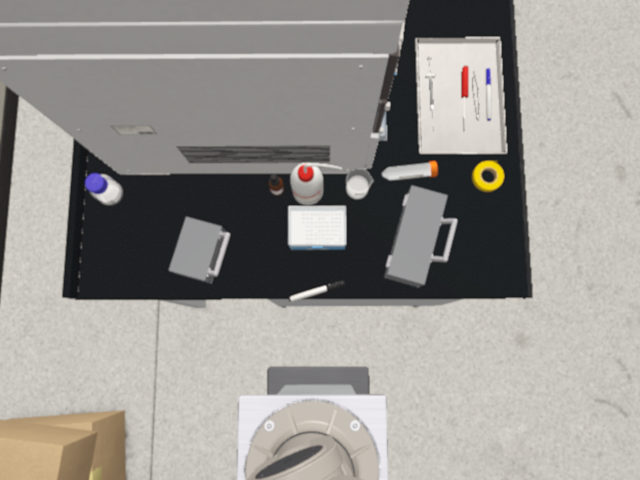

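View pics/scene0.png

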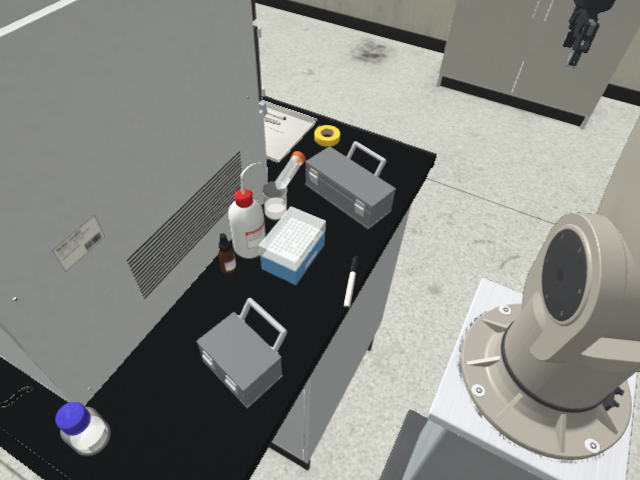

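The top view shows the long case at about (416,237), with its handle on the right (-y) side at (447,240) and its hinge on the left. The short case is at (200,250) and the tip box at (317,228). Next I'll fit the case pose from depth.

```bash
cat > h.py <<'E'
from bench import *
import numpy as np, cv2
def cloud(c):
    p,d=read_camera(c); k=calibration(c); K=np.array(k["intrinsics"]); V=np.array(k["view"])
    v,u=np.mgrid[:480,:640]; m=d>0
    P=np.stack([(u-K[0,2])/K[0,0]*d,(v-K[1,2])/K[1,1]*d,d],-1)[m]
    return (P-V[:3,3])@V[:3,:3], p[m]
E
python3 - <<'E'
from h import *
for c in("top","scene"):
    W,_=cloud(c)
    n=(abs(W[:,0]-.48)<.16)&(abs(W[:,1]+.24)<.13)
    T=W[n&(W[:,2]>.062)&(W[:,2]<.08)]
    r=cv2.minAreaRect(T[:,:2].astype(np.float32)); print(c,"lid",r,np.median(T[:,2]),len(T))
    H=W[n&(W[:,2]>.09)&(W[:,2]<.12)&(W[:,1]<-.19)]
    print("handle",H.mean(0),len(H),np.percentile(H[:,2],[10,50,90]))
    for yaw in [None]:
        m=H[:,:2].mean(0); w,v=np.linalg.eigh(np.cov((H[:,:2]-m).T)); a=v[:,1]; a=a*np.sign(a[1]) ; print("axis",a,"yaw",np.arctan2(-a[0],a[1]), "len",np.ptp((H[:,:2]-m)@a))
E
```

```text
top lid ((0.5081033706665039, -0.1777035892009735), (0.20148931443691254, 0.20617426931858063), 73.52774047851562) 0.07231918519460366 3632
handle [ 0.47223886 -0.28587534  0.10275457] 249 [0.09656435 0.10357848 0.10721062]
axis [-0.95902481  0.2833221 ] yaw 1.2835399435456467 len 0.09260274770650352
scene lid ((0.5064529180526733, -0.1835087537765503), (0.19680461287498474, 0.21897006034851074), 77.85586547851562) 0.07185064702196228 2601
handle [ 0.46931417 -0.28415042  0.10101882] 211 [0.09407787 0.10218871 0.10538711]
axis [-0.95685726  0.2905584 ] yaw 1.2759859685890742 len 0.09267342606233751
```

Emit:
jog_arm:
  targets: "0 3.2 -2.4 0.5 0 0 1.3; 0 6.4 -4.8 1 0 0 2.6; 0 9.6 -7.1 1.5 0 0 3.9; 0 12.92 -9.49 2 0 0 5.1; 0 12.92 -9.49 2 0 0 5.1; 0 12.92 -9.49 2 0 0 5.1; 0 12.92 -9.49 2 0 0 5.1; 0 12.92 -9.49 2 0 0 5.1; 0 12.92 -9.49 2 0 0 5.1; 0 12.92 -9.49 2 0 0 5.1; 0 12.92 -9.49 2 0 0 5.1; 0 12.92 -9.49 2 0 0 5.1; 0 12.92 -9.49 2 0 0 5.1; 0 12.92 -9.49 2 0 0 5.1; 0 12.92 -9.49 2 0 0 5.1; 0 12.92 -9.49 2 0 0 5.1"
  squeeze: 30

```text
time: 2.2
tcp_pos: [0.47, -0.2858, 0.1714]
tool_rot: [0.0, 0.989, -0.145, 0.0]
contact_force: [0.3, -0.1, 0.0]
finger_gap: 0.495
finger_force: 0.0
```

```bash
python3 - <<'E'
from h import *
p,d=read_camera("scene"); cv2.imwrite("pics/s1.png",cv2.resize(p[60:300,230:550,::-1],(800,600)))
s=state(); print(s["time"],s["qpos"].round(2),s["tcp_pos"])
E
```

```text
2.25 [ 0.46  0.29 -0.04  1.95  0.01  0.91 -1.45] [ 0.47009697 -0.28560962  0.17143531]
```

View pics/s1.png

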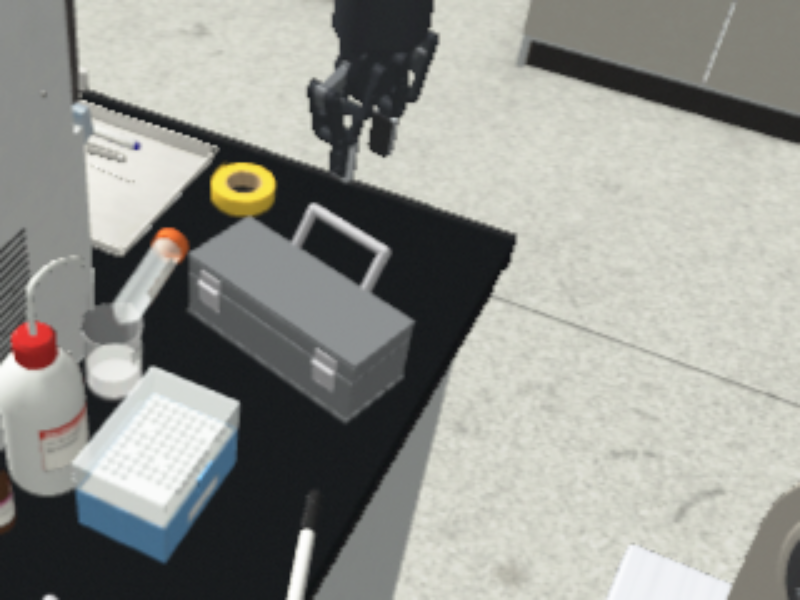

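The gripper (crop 350,150) stands straight above the bar (345,235), fingers on both sides. Next I'll go down and grip.

Emit:
jog_arm:
  targets: "0 0 0 1 0 0 0; 0 0 0 2 0 0 0; 0 0 0 3 0 0 0; 0 0 0 3 0 0 0; 0 0 0 3 0 0 0; -1 0 0 3 0 0 0; -1 0 0 3 0 0 0; -1 0 0 3 0 0 0; -1 0 0 3 0 0 0; -1 0 0 3 0 0 0; -1 0 0 3 0 0 0; -1 0 0 3 0 0 0"
  squeeze: 30

```text
time: 3.45
tcp_pos: [0.4706, -0.2873, 0.0829]
tool_rot: [0.001, 0.989, -0.145, 0.001]
contact_force: [-2.6, -9.5, 3.3]
finger_gap: 0.101
finger_force: 30.3
```

Emit:
jog_arm:
  targets: "-1 0 0.06 0 0 0 0; -1 0 -0.1 -0.3 0 0 0; -1 0 -0.28 -0.58 0 0 0; -1 0 -0.49 -0.84 0 0 0; -1 0 -0.72 -1.09 0 0 0; -1 0 -0.97 -1.31 0 0 0; -1 0 -1.24 -1.51 0 0 0; -1 0 -1.24 -1.51 0 0 0; -1 0 -1.24 -1.51 0 0 0"

```text
time: 4.35
tcp_pos: [0.4812, -0.2514, 0.1287]
tool_rot: [0.001, 0.989, -0.145, 0.001]
contact_force: [-4.6, -9.0, 12.4]
finger_gap: 0.1
finger_force: 30.6
```

Emit:
jog_arm:
  targets: "-1 0 -0.25 -0.24 0 0 0; -1 0 -0.56 -0.39 0 0 0; -1 0 -0.87 -0.52 0 0 0; -1 0 -1.2 -0.62 0 0 0; -1 0 -1.53 -0.69 0 0 0; -1 0 -1.87 -0.73 0 0 0; -1 0 -2.21 -0.74 0 0 0; -1 0 -2.21 -0.74 0 0 0; -1 0 -2.21 -0.74 0 0 0"

```text
time: 5.25
tcp_pos: [0.5003, -0.1855, 0.1491]
tool_rot: [-0.0, 0.99, -0.144, 0.0]
contact_force: [1.1, -1.0, 7.4]
finger_gap: 0.098
finger_force: 31.7
```

```bash
python3 - <<'E'
from h import *
p,d=read_camera("scene"); cv2.imwrite("pics/s2.png",cv2.resize(p[60:300,230:550,::-1],(800,600)))
s=state(); print(s["time"],s["qpos"].round(2),s["tcp_pos"])
E
```

```text
5.3 [ 0.3   0.29 -0.08  2.    0.03  0.85 -1.65] [ 0.50027961 -0.18567648  0.14908587]
```

View pics/s2.png

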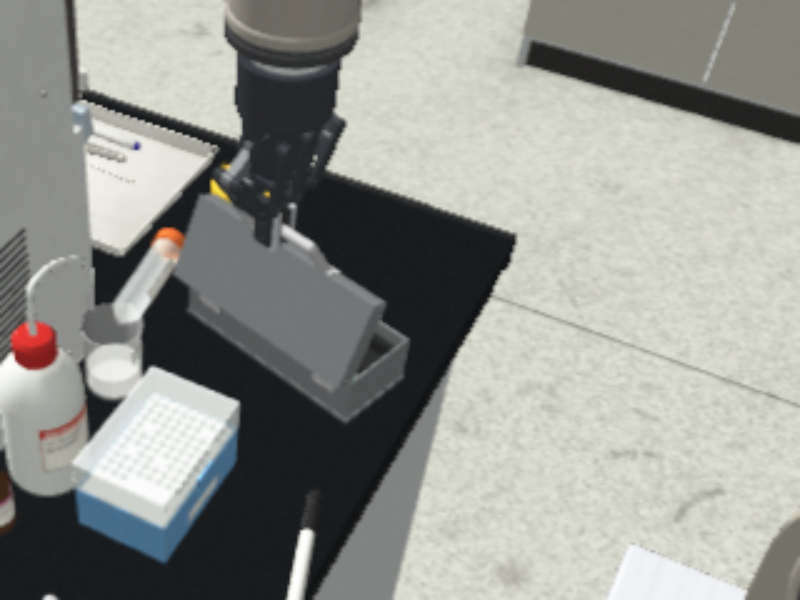

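The lid is up at about 65° and the bar is still in the grip (crop 280,230). I'll carry on past vertical.

Emit:
jog_arm:
  targets: "-1 0 -0.34 -0.02 0 0 0; -1 0 -0.68 0.03 0 0 0; -1 0 -1.01 0.1 0 0 0; -1 0 -1.34 0.21 0 0 0; -1 0 -1.65 0.35 0 0 0; -1 0 -1.85 0.45 0 0 0; -1 0 -2 0.53 0 0 0; -1 0 -2 0.53 0 0 0; -1 0 -2 0.53 0 0 0"

```text
time: 6.2
tcp_pos: [0.517, -0.1282, 0.1329]
tool_rot: [-0.0, 0.989, -0.145, -0.0]
contact_force: [-1.9, 3.2, 5.5]
finger_gap: 0.102
finger_force: 30.4
```

```bash
python3 - <<'E'
from h import *
p,d=read_camera("scene"); cv2.imwrite("pics/s3.png",cv2.resize(p[60:300,230:550,::-1],(800,600)))
s=state(); print(s["time"],s["qpos"].round(2),s["tcp_pos"],s["contact_force"])
E
```

```text
6.25 [ 0.21  0.32 -0.11  2.01  0.04  0.82 -1.78] [ 0.51699079 -0.12836067  0.13304041] [-1.86301231  4.00568028  4.80696815]
```

View pics/s3.png

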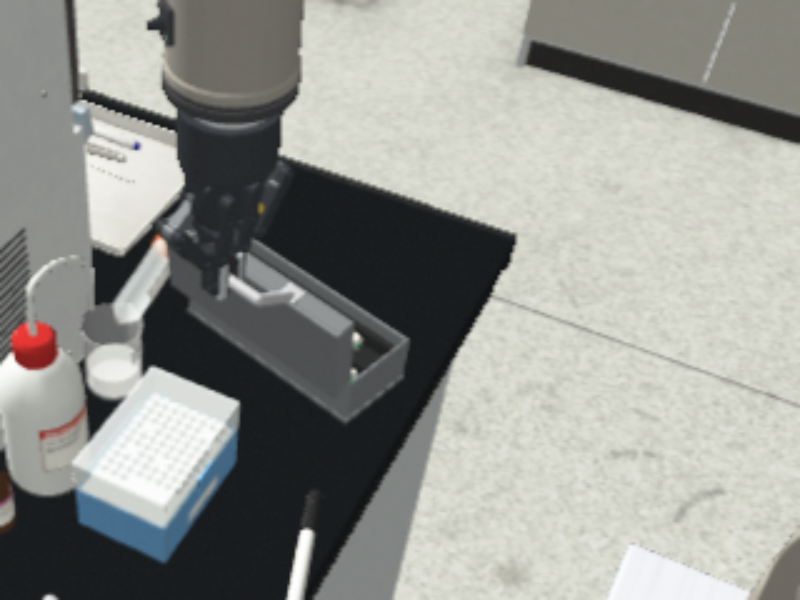

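Emit:
jog_arm:
  targets: "-0.5 0 0 0 0 0 0; -0.5 0 0 0 0 0 0; -0.5 0 0 0 0 0 0; -0.5 0 -0.05 -0.2 0 0 0; -0.5 0 -0.05 -0.5 0 0 0; -0.5 0 -0.05 -1 0 0 0; -0.5 0 0 -2 0 0 0; -0.5 0 0 -3 0 0 0; -0.5 0 0 -4 0 0 0; -0.5 0 0 -4 0 0 0; -0.5 0 0 -4 0 0 0; -0.5 0 0 -4 0 0 0; -0.5 0 0 -4 0 0 0; -0.5 0 0 -4 0 0 0; -0.5 0 0 -4 0 0 0; -0.5 0 0 -4 0 0 0; -0.5 0 0 -4 0 0 0"

```text
time: 7.95
tcp_pos: [0.5171, -0.1285, 0.2528]
tool_rot: [-0.0, 0.989, -0.145, -0.0]
contact_force: [-0.3, -0.1, 0.0]
finger_gap: 0.249
finger_force: 0.0
```

```bash
python3 - <<'E'
from h import *
p,d=read_camera("scene"); cv2.imwrite("pics/s4.png",cv2.resize(p[60:300,230:550,::-1],(800,600)))
W,_=cloud("scene")
e=np.array([.287,.958]); o=np.array([.489,-.224]); f=np.array([-.958,.287])
X=(W[:,:2]-o)@e; Y=(W[:,:2]-o)@f
m=(abs(Y)<.09)&(X>.0)&(X<.14)&(W[:,2]>.055)&(W[:,2]<.17)
for z in np.arange(.055,.17,.01):
    k=m&(W[:,2]>=z)&(W[:,2]<z+.01); print(round(z,3),k.sum(),np.percentile(X[k],[50,95]).round(3) if k.sum() else '')
s=state(); print(s["time"],s["tcp_pos"],s["contact_force"])
E
```

```text
0.055 171 [0.061 0.125]
0.065 199 [0.063 0.128]
0.075 161 [0.064 0.066]
0.085 112 [0.066 0.067]
0.095 73 [0.068 0.069]
0.105 118 [0.07  0.071]
0.115 206 [0.071 0.073]
0.125 590 [0.062 0.073]
0.135 113 [0.098 0.11 ]
0.145 153 [0.107 0.11 ]
0.155 0 
0.165 0 
8.05 [ 0.51715613 -0.12852045  0.2528947 ] [0.11481886 0.12625678 0.05573426]
```

View pics/s4.png

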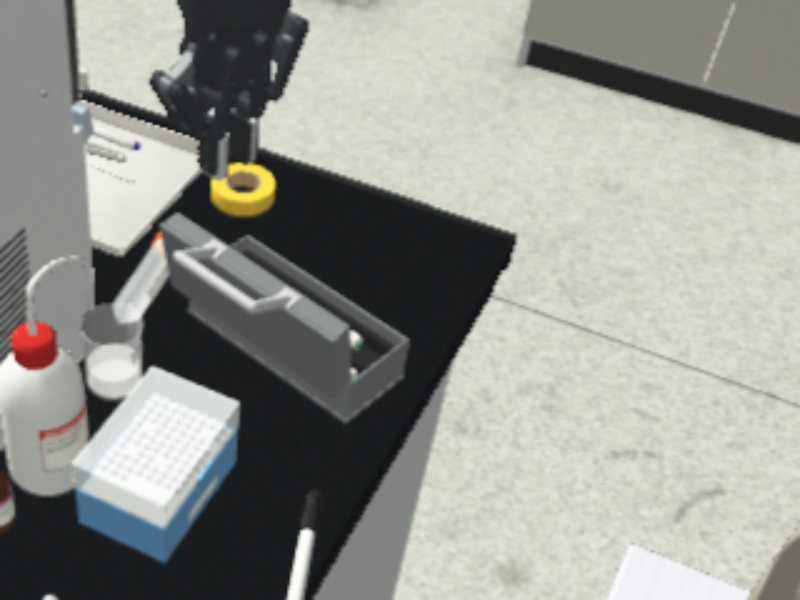

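The lid leans back with a slope of about 0.18 rad past upright, so it is at 1.75 on its stop. The bar sits at x≈108, z≈143 mm as expected, and the gripper is clear.

```bash
python3 -c "
from bench import *
print(job_done())"
```

```text
the job is handed in; nothing more can be done
None
```

The long case is open, with its lid resting on its stop at about 1.75 rad. The gripper is clear of everything, the short case was never touched, and I handed the job in at about 8 s.

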